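# Stand the weld coupon frame upright and lock it

## Robot

A 6-joint arm with a two-finger parallel gripper is mounted at the origin on the work surface. World frame = base frame: x ahead of the robot, y to its left, z up, the work surface at z = 0. Lengths are in mm, angles in degrees, forces in N, time in s.
With the tool pointing down it reaches from about 300 to 850 mm from the base axis. Payload 4.2 kg.
Tool frame: the origin (TCP) lies at the very end of the fingers, on their centre line; the grasp point (between the pads) lies 19 mm behind it; x points along the fingers, z is the direction in which the jaws open and shut, and the axes are right-handed (so a half turn about x gives the same grasp; the last joint's range is limited). The gripper opens to 91 mm and grips with 3 to 60 N. Pads are 32 mm wide; open, the fingers measure 118 mm over their backs; the gripper's body (76 mm by 178 mm) begins 60 mm behind the grasp point.
Start: joints at [-69.958, 18.312, 89.639, -0, 72.044, -1.146], TCP at [207.826, -536.145, 213.976] pointing down, gripper open.
Joint ranges: [-177.97, 177.97], [-48.28, 115.42], [12.27, 149.76], [-77.06, 257.06], [2.81, 150.46], [-146.56, 146.56]. Speed limits (degrees/s): [147.25, 147.25, 180, 180, 180, 180].

## Interface

Orientations are given as [roll, pitch, yaw] about the fixed x, y, z axes, in that order (R = Rz(yaw) Ry(pitch) Rx(roll)).
In Python, from workcell import state, grab_frame, camera_info, env, search_frame, place_of gives the robot as it stands.
- The arm moves only by the tool drive_tool, never from a script. Its argument "plan" is a list of rows, each a list of 7 numbers: the turn, a rotation vector about the world's x, y, z in degrees, then the shift along the world's x, y, z in mm, then the finger opening in mm, from 0 to 91.2. In form: [[wx, wy, wz, dx, dy, dz, jaw], ...]. A call has 1 to 10 rows; each row is the pose to reach, as a shift and turn from the pose measured when the call began; what a row does not reach only later rows make up. A row lasts 1/8 s, in which the tool goes at most 62.5 mm and 10.7 degrees, less where a joint would pass 70% of its speed; a pose out of reach is approached as far as the arm can. A call with a gripper value outside its range is refused whole. The fingers move at their own pace and stop on an object; "grip_force" is the grip in N (left out, the last holds). Time passes only in rows, so rows that repeat a pose let the fingers close. It gives the time, the measured TCP pose, the force and the opening at its end, in the units of the state.
- state(): the state, without advancing time (a new reading comes with each control period).
- grab_frame(name): name is "scene" or "top" or "wrist"; returns the picture (480x640x3 uint8, red, green, blue); there is no depth.
- camera_info(name): a dict with "intrinsics" (3x3 intrinsics, pixels), "origin" and "orientation" of the camera in the world; the wrist camera has in their place "hand_eye" (4x4, takes a point from camera to tool coordinates, whose origin is the TCP and whose axes are the tool frame's). Camera axes: x right, y down, z forward; pixel columns grow to the right and rows downward; lengths in mm; the calibration is good to about 2 mm. A picture is of the moment at which its call begins: read the wrist's pose just before it. camera_info takes no time and is no camera call.
- env.job_done(): hands the job in, once; it reports no verdict.
Trained networks look in the newest picture that a camera, given by its name, has taken for a name from the list of things; names that differ only in an ending like _2 or _b are one class to them, and where a whole thing is asked for, a point or a joint stands for the part that bears it (a point fixed in the world has none). Each returns a list of dicts, best first, with "p" (0 to 1); they miss things now and then, are a little off and sometimes report something else, mostly with a low value. They report only what shows in the picture. A call takes as long as a camera call.
- search_frame(camera, label): "rect" ([left, top, right, bottom] as shares, 0 to 1, of the picture: columns of its width, rows of its height, round what is visible of it).
- place_of(camera, label): "location" ([column, row] as shares, 0 to 1, of the picture: columns of its width, rows of its height: a listed point, or the origin of a listed thing).
The state is a dict: "time_s": time; "qpos": joint angles; "qvel": joint speeds; "effort": joint torques, N m; "ee_pos": TCP position; "ee_rot": TCP orientation; "force": force on the tool from outside, world axes, zero at the start; "torque": the same for the moment, N m; "gripper_width": finger opening in mm.
Only numpy, scipy, OpenCV 4.12 (cv2) and the standard library are available. Lean on these libraries where they do the work, as an engineer would, in place of code of your own. Each camera call takes 0.05 s, during which the arm holds its last target. There are 200 camera calls.

## Task

The weld practice plates lie flat in their turning frame and must stand upright for the next weld. Pull the safety bolt fully back, swing the frame up by its bow handle until the plates stand upright, then turn the lock knob clockwise all the way so that its tongue sits in the slot of the frame's disc and the frame stays upright. Let go of everything, and leave the hammer, pipe piece and hole block where they are.

Things in the scene. Friction and masses are not known exactly. Their poses are not given: they have to be found in the camera images.
- stand: Fixed blue-painted base plate 270 x 460 x 12 mm on the bench, with two grey posts carrying the turning frame between them. Origin: on the bench top under the middle of the frame. Its y axis runs along the frame's turning axis, x points away from the side where the handle lies at the start, z up. All directions and offsets in this list are in these axes. Its place and yaw differ from run to run.
- frame_axis (a point): Point on the frame's level turning axis, at the frame's middle, 120 mm above the bench, straight above the stand's origin.
- frame_handle (a point): Middle of the grip bar of the frame's bow handle: round steel bar 12 mm thick, 110 mm long, parallel to the turning axis and 110 mm from it, 44 mm clear of the frame's edge. Frame flat: on the -x side, at 120 mm height. Frame upright: straight above the axis, at 230 mm. It turns with the frame; the round bar can turn between gripping fingers.
- frame (a joint): Angle of the frame (rad): 0 = flat, grows as the handle is lifted up and over towards +x, pi/2 = upright, end stop at 2.0 (none at upright). Frame 120 x 190 x 12 mm with two steel plates, 0.9 kg. About 0.4 N m of friction holds it where it is left. With the safety bolt in it lifts only about 0.04 rad.
- bolt_tab (a point): Middle of the safety bolt's upright steel tab, the place to grip: 12 mm thick (x), 30 mm long (y), top at 178 mm height, this point at 161 mm. It stands 45 mm to -x and, bolt fully in, 165 mm to -y of the stand's origin. A keeper block begins 12 mm from its +y end (147 mm high); the track beneath is 124 mm high.
- bolt (a joint): Travel of the safety bolt (m): 0 = in, its 12 mm rod reaching over the frame's side bar; grows as it is pulled to -y, away from the frame; 0.042 = fully back at its stop. Starts between 0 and 0.008. The frame is free from about 0.031. About 2 N of friction; it stays where it is left.
- lock_knob (a point): Middle of the black bar-shaped grip of the lock knob, on its vertical turning axis, at 174 mm height: grip 60 mm long, 14 mm thick, 32 mm high (158 to 190 mm). It stands 85 mm to -x and 135 mm to +y of the stand's origin. Under it, at 120 mm height, a 10 mm round tongue sticks out 55 mm along the grip's length.
- lock (a joint): Turn of the lock knob (rad), clockwise seen from above: 0 = unlocked, 1.4 = locked, at its stop. Grip and tongue point at 1.4 minus this value, counter-clockwise from the stand's +x: unlocked nearly along +y (outwards), locked along +x, the tongue in the disc's slot. Starts between 0 and 0.35. About 0.06 N m of friction; it stays where it is left.
- disc_slot (a point): Middle of the 14 mm wide slot in the rim of the steel disc (50 mm radius, 16 mm thick) on the frame's +y end; turns with the frame. It points down with the frame flat and to -x, at the tongue, with the frame upright (play about 0.1 rad either way; the round tongue draws it in from slightly farther). Otherwise the tongue strikes the disc and the knob stops at about 1.1.
- hammer: Bystander: hammer lying on the bench on the +y side of the stand. Not to be moved.
- tube: Bystander: short piece of steel pipe standing on end, 72 mm across, 75 mm high, on the -y side. Origin: centre of its underside. Not to be moved.
- block: Bystander: dark steel block with holes, 120 x 50 x 50 mm, 1.5 kg, on the -y side. Origin: centre of its underside. Not to be moved.

How it is judged (in metres and radians):
On the way, in this order (a step that is already met when the one before it is completed fails the run):
1. the safety bolt is pulled back clear of the frame (value of joint bolt above 0.034 m), for 0.2 s.
2. the frame is swung upright (within 0.2 rad) (value of joint frame between 1.37 and 1.77 rad), for 0.2 s.
3. the lock knob is turned home with the frame upright (value of joint lock above 1.3 rad and value of joint frame between 1.4 and 1.74 rad), for 0.2 s.
At the end, for the whole second after the job is handed in: Safety bolt back by more than 34 mm of its 42 mm, frame upright within 0.17 rad and at rest, lock knob turned beyond 1.3 of its 1.4 rad with the tongue in the slot, everything released, and no bystander moved by more than 30 mm (all of step 3 and value of joint bolt above 0.034 m and velocity of joint frame between -0.05 and 0.05 rad/s); the robot touches nothing.
It fails at once if the frame is forced up past the engaged safety bolt (value of joint frame above 0.2 rad and value of joint bolt below 0.02 m).
It fails at once if a bystander is moved by more than 30 mm (distance of any of hammer, tube, block from where it was at the start of the episode above 0.03 m).
It also fails if it takes over 58 s, if anything falls off the work surface, if the arm or the gripper's body presses on something with over 40 N, if the wrist force passes 120 N, or if a joint passes its speed limit or range.

## Working session

There is one attempt and no reset: what is moved stays moved. The work goes in short steps, Python scripts to look and compute and a tool call to move; the robot and the scene stay as the last step left them, time stands still between calls to the robot, and variables do not carry over. Pictures are saved under pics/ and viewed, about 8 in all and at most 12, crops included, and the job is handed in when it is done.

Besides the shell and the picture viewer there is one more tool, called after "Request:" as a command line: name --pt "numbers of a row" for each row, then --argument value for the rest. drive_tool: Moves the arm, as the interface text tells. Its arguments: {"type":"object","properties":{"plan":{"type":"array"},"grip_force":{"type":"number"}},"required":["plan"]}

```bash
ls; mkdir -p pics; python3 - <<'E'
from workcell import *
import cv2,numpy as np
s=state();print(s['time_s'],s['ee_pos'],s['ee_rot'],s['gripper_width'])
for c in('scene','top'):
    im=grab_frame(c);cv2.imwrite(f'pics/{c}0.png',im[:,:,::-1])
    i=camera_info(c);print(c,i)
    for l in('stand','frame_axis','frame_handle','bolt_tab','lock_knob','disc_slot','hammer','tube','block'):
        r=place_of(c,l)[:1];print(l,[(round(q['p'],2),np.round(np.array(q['location'])*[640,480],1)) for q in r])
print(camera_info('wrist'))
print(state()['time_s'])
E
```

```text
pics
0.0 [ 207.66772147 -535.62959303  213.12397957] [178.95780914  89.89706955 110.14705673] 91.31939289660414
scene {'intrinsics': array([[604.33910853,   0.        , 317.8218955 ],
       [  0.        , 604.33910853, 224.51875341],
       [  0.        ,   0.        ,   1.        ]]), 'origin': array([1231.97489552,  161.09175968, 1217.43562821]), 'orientation': array([-147.71205151,   -0.33929369,  103.79291091])}
stand [(0.89, array([296.9, 254. ]))]
frame_axis [(0.7, array([290.6, 224.7]))]
frame_handle [(0.61, array([298.9, 183.8]))]
bolt_tab [(0.65, array([217. , 191.3]))]
lock_knob []
disc_slot [(0.56, array([356. , 242.8]))]
hammer [(0.82, array([423.2, 256.2]))]
tube [(0.95, array([172.2, 246.1]))]
block [(0.88, array([167.3, 211.5]))]
top {'intrinsics': array([[488.48970267,   0.        , 315.77871216],
       [  0.        , 488.48970267, 237.63963747],
       [  0.        ,   0.        ,   1.        ]]), 'origin': array([ 346.98530356,   30.11041412, 1170.38337835]), 'orientation': array([-169.05727484,   -0.7360941 ,  -91.09155616])}
stand [(0.97, array([335.7, 235.9]))]
[... 155 characters left out ...]
286.1, 271.9]))]
disc_slot [(0.93, array([284.5, 236.9]))]
hammer [(0.72, array([223. , 267.9]))]
tube [(0.92, array([456.7, 213.2]))]
block [(0.82, array([472.4, 255.2]))]
{'intrinsics': array([[336.45017869,   0.        , 314.66951933],
       [  0.        , 336.45017869, 243.74649615],
       [  0.        ,   0.        ,   1.        ]]), 'hand_eye': array([[ 8.44800325e-05, -2.92594147e-01,  9.56236716e-01,
        -1.70935350e+02],
       [-1.03081408e-05, -9.56236720e-01, -2.92594147e-01,
         8.31734822e+01],
       [ 9.99999996e-01,  1.48613403e-05, -8.37990109e-05,
        -3.70281131e-02],
       [ 0.00000000e+00,  0.00000000e+00,  0.00000000e+00,
         1.00000000e+00]])}
1.0
```

```bash
cat > h.py <<'E'
from workcell import *
import cv2,numpy as np
from scipy.spatial.transform import Rotation as R
from scipy.optimize import least_squares
def rot(o): return R.from_euler('xyz',o,degrees=True).as_matrix()
def cam(c,s=None):
    i=camera_info(c)
    if c!='wrist': return i['intrinsics'],rot(i['orientation']),np.array(i['origin'])
    T=np.eye(4);T[:3,:3]=rot(s['ee_rot']);T[:3,3]=s['ee_pos'];T=T@i['hand_eye'];return i['intrinsics'],T[:3,:3],T[:3,3]
def back(C,px,z):
    K,Rm,o=C;d=Rm@np.linalg.inv(K)@[px[0],px[1],1];return o+d*(z-o[2])/d[2]
def proj(C,P):
    K,Rm,o=C;p=K@Rm.T@(np.array(P,float)-o);return p[:2]/p[2]
def S2W(st,p): x,y,a=st;c,s=np.cos(a),np.sin(a);return np.array([x+c*p[0]-s*p[1],y+s*p[0]+c*p[1],p[2]])
E
cat > a.py <<'E'
from h import *
L={'stand':(0,0,0),'frame_axis':(0,0,120),'frame_handle':(-110,0,120),'bolt_tab':(-45,-169,161),'lock_knob':(-85,135,174),'disc_slot':(0,142,75)}
D={'scene':{'stand':(296.9,254),'frame_axis':(290.6,224.7),'frame_handle':(298.9,183.8),'bolt_tab':(217,191.3)},
'top':{'stand':(335.7,235.9),'frame_axis':(348.9,225.5),'frame_handle':(349.4,278.7),'bolt_tab':(426.4,233.8),'lock_knob':(286.1,271.9)}}
C={c:cam(c) for c in D}
for c in D:
    for l in D[c]: print(c,l,back(C[c],D[c][l],L[l][2]).round(1))
def f(v): return np.concatenate([proj(C[c],S2W(v,L[l]))-D[c][l] for c in D for l in D[c]])
o=least_squares(f,[400,0,0],loss='soft_l1');print(o.x,np.degrees(o.x[2]));print(f(o.x).reshape(-1,2).round(1))
for l in L: print(l,S2W(o.x,L[l]).round(1))
E
python3 a.py
```

```text
scene stand [573.1 -43.    0. ]
scene frame_axis [571.6 -54.5 120. ]
scene frame_handle [462.3 -64.9 120. ]
scene bolt_tab [ 552.7 -221.3  161. ]
top stand [576.5 -38.    0. ]
top frame_axis [575.8 -60.7 120. ]
top frame_handle [458.4 -58.1 120. ]
top bolt_tab [ 546.3 -220.6  161. ]
top lock_knob [468.9  75.8 174. ]
[ 5.72024879e+02 -4.76764672e+01  1.30955816e-01] 7.50321555028735
[[-1.8 -0.8]
 [ 3.   0.8]
 [ 1.1  0.5]
 [ 0.6 -1.2]
 [ 4.   1.7]
 [-5.9  1.8]
 [ 1.8 -2.1]
 [ 0.1 -1.5]
 [ 0.3 -0.6]]
stand [572.  -47.7   0. ]
frame_axis [572.  -47.7 120. ]
frame_handle [463. -62. 120.]
bolt_tab [ 549.5 -221.1  161. ]
lock_knob [470.1  75.1 174. ]
disc_slot [553.5  93.1  75. ]
```

View pics/top0.png

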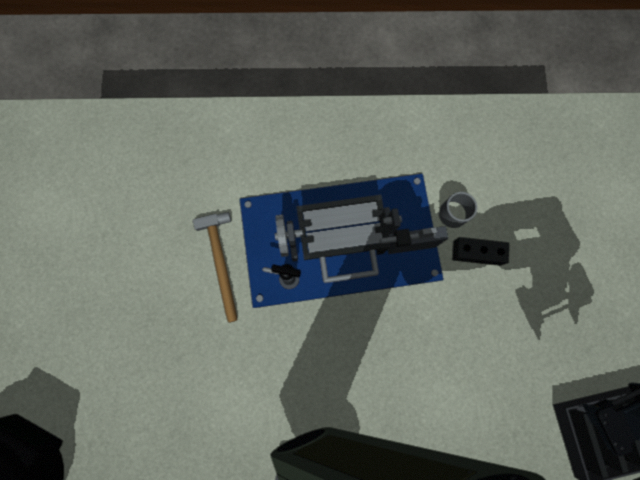

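View pics/scene0.png

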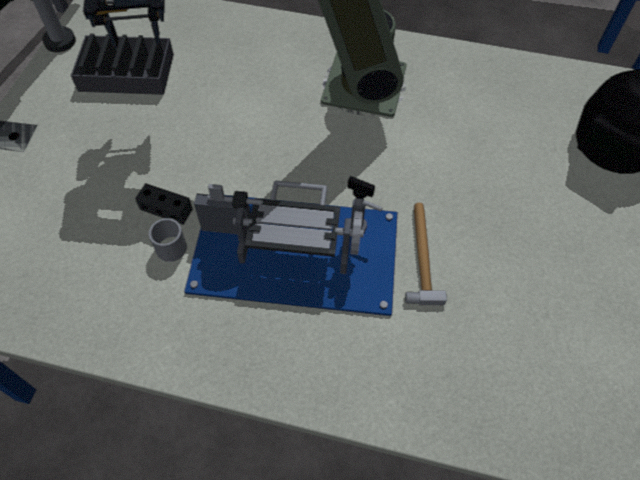

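```bash
cat > b.py <<'E'
from h import *
C=cam('top')
q=np.array([back(C,p,14)[:2] for p in [(248,205),(417,181),(434,272),(259,298)]])
print(q.round(1),q.mean(0)); 
for i,j in((0,1),(3,2),(1,2),(0,3)):
    d=q[i]-q[j];print(np.hypot(*d),np.degrees(np.arctan2(d[1],d[0])))
s=state();M=rot(s['ee_rot']);print(M.round(3),s['qpos'],s['force'],s['ee_pos'])
E
python3 b.py
```

```text
[[ 654.   174.7]
 [ 708.8 -242.1]
 [ 482.1 -269.5]
 [ 427.9  147.3]] [568.20779874 -47.40567572]
420.3672843813033 97.48106371675264
420.2867599712114 97.40329231096571
228.34708955659468 6.9033951526659685
227.775831952813 6.922300197419546
[[ 0.     0.932  0.361]
 [-0.     0.361 -0.932]
 [-1.    -0.     0.   ]] [-6.99570350e+01  1.83100713e+01  8.96384155e+01 -1.36042574e-03
  7.20460278e+01 -1.14671051e+00] [ 0.42434447  0.29055953 -0.3698031 ] [ 207.82615518 -536.1356409   213.99824205]
```

Request:
drive_tool --pt "0 0 8 34 32 10 60" --pt "0 0 16 70 65 20 60" --pt "0 0 25 110 105 30 60" --pt "0 0 34 155 145 36 60" --pt "0 0 43 200 187 36 60" --pt "0 0 52 245 230 36 60" --pt "0 0 60 285 265 36 60" --pt "0 0 68 315 295 36 60" --pt "0 0 76.2 338 315 36 60" --pt "0 0 76.2 338 315 36 60" --grip_force 25

```text
time_s: 2.25
ee_pos: [547.0, -219.8, 249.6]
ee_rot: [102.7, 90.0, 110.2]
force: [0.2, 0.6, -0.6]
gripper_width: 59.8
```

```bash
cat > w.py <<'E'
from h import *
import sys
s=state();im=grab_frame('wrist');cv2.imwrite(f'pics/{sys.argv[1]}.png',im[:,:,::-1])
C=cam('wrist',s);print(s['time_s'],s['ee_pos'],s['qpos'].round(1) if hasattr(s['qpos'],'round') else s['qpos'],s['force'],s['gripper_width'])
M=rot(s['ee_rot']);print('jaw',np.degrees(np.arctan2(M[1,2],M[0,2])),'down',M[:,0].round(3))
Z={'bolt_tab':161,'lock_knob':174,'frame_handle':float(sys.argv[2]),'frame_axis':120}
a=np.radians(7.3);
for l in Z:
    for q in place_of('wrist',l)[:1]:
        px=np.array(q['location'])*[640,480];P=back(C,px,Z[l]);d=P[:2]-[569.5,-47.5]
        print(l,round(q['p'],2),px.round(),P.round(1),'stand',(np.array([[np.cos(a),np.sin(a)],[-np.sin(a),np.cos(a)]])@d).round(1))
E
python3 w.py w1 120
```

```text
2.25 [ 546.98923594 -219.77397429  249.60269588] [-23.   18.5  84.1   0.   77.3 -30.5] [ 0.1506091   0.55559885 -0.64582986] 59.8137321394106
jaw 7.525877014121893 down [-0.  0. -1.]
bolt_tab 0.77 [318. 251.] [ 549.7 -222.   161. ] stand [ -41.8 -170.5]
frame_handle 0.6 [236.  27.] [463.7 -61.  120. ] stand [-106.7    0. ]
frame_axis 0.71 [374.  29.] [570.9 -48.2 120. ] stand [ 1.3 -0.9]
```

View pics/w1.png

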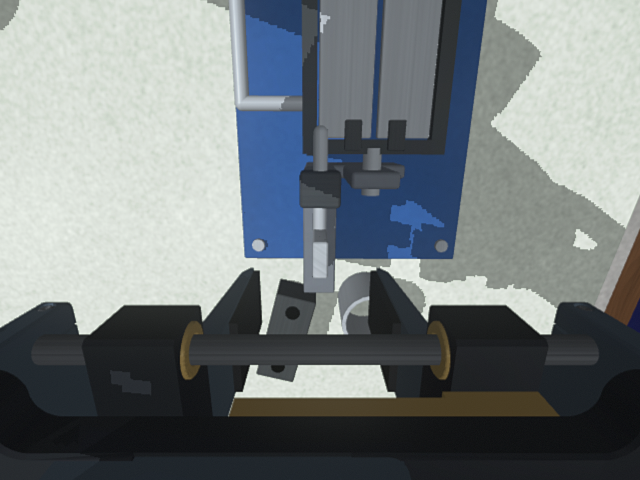

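```bash
python3 - <<'E'
from h import *
C=cam('wrist',state());a=np.radians(7.3);Q=np.array([[np.cos(a),np.sin(a)],[-np.sin(a),np.cos(a)]])
for p,z in (((320,243),178),((320,278),178),((320,260),178),((259,245),14),((441,246),14),((320,205),147)):
    P=back(C,p,z);print(p,P.round(1),(Q@(P[:2]-[569.5,-47.5])).round(1))
E
```

```text
(320, 243) [ 547.8 -212.1  178. ] [ -42.5 -160.5]
(320, 278) [ 551.5 -240.4  178. ] [ -42.4 -189. ]
(320, 260) [ 549.6 -225.6  178. ] [ -42.4 -174.1]
(259, 245) [ 480.4 -273.6   14. ] [-117.1 -212.9]
(441, 246) [ 709.4 -245.7   14. ] [ 113.6 -214.4]
(320, 205) [ 545.2 -189.   147. ] [ -42.1 -137.2]
```

Request:
drive_tool --pt "0 0 0 1.5 -6 -40 60" --pt "0 0 0 1.5 -6 -75 60" --pt "0 0 0 1.5 -6 -104 60" --pt "0 0 0 1.5 -6 -104 60" --pt "0 0 0 1.5 -6 -104 5" --pt "0 0 0 1.5 -6 -104 5" --pt "0 0 0 1.5 -6 -104 5" --pt "0 0 0 1.5 -6 -104 5" --pt "0 0 0 1.5 -6 -104 5" --grip_force 25

```text
time_s: 3.62
ee_pos: [551.5, -227.5, 146.8]
ee_rot: [-6.3, 89.3, 0.9]
force: [17.9, 5.1, -8.2]
gripper_width: 12.7
```

Request:
drive_tool --pt "0 0 0 1.5 0 -1 5" --pt "0 0 0 2.5 -8 -1 5" --pt "0 0 0 3.5 -16 -1 5" --pt "0 0 0 4.5 -24 -1 5" --pt "0 0 0 5.5 -31 -1 5" --pt "0 0 0 6 -35 -1 5" --pt "0 0 0 6 -35 -1 5"

```text
time_s: 4.5
ee_pos: [556.5, -261.8, 146.6]
ee_rot: [2.2, 89.4, 9.4]
force: [-1.6, 3.5, 5.3]
gripper_width: 12.3
```

Request:
drive_tool --pt "0 0 0 0.4 -3 0 5" --pt "0 0 0 0.8 -6 0 5" --pt "0 0 0 0.8 -6 0 5"

```text
time_s: 4.88
ee_pos: [556.4, -262.0, 146.5]
ee_rot: [56.0, 89.2, 63.1]
force: [-0.3, 14.8, 5.7]
gripper_width: 11.8
```

Request:
drive_tool --pt "0 0 0 0 2 0 40" --pt "0 0 0 0 2 0 40" --pt "0 0 0 0 2 0 40" --pt "0 0 0 0 2 40 40" --pt "0 0 0 0 2 80 40" --pt "0 0 0 -20 50 80 40" --pt "0 0 0 -45 100 80 40" --pt "0 0 0 -70 150 80 40" --pt "0 0 0 -92.5 200.5 80 40" --pt "0 0 0 -92.5 200.5 80 40"

```text
time_s: 6.12
ee_pos: [462.5, -59.5, 227.0]
ee_rot: [55.6, 89.2, 62.9]
force: [-0.3, -1.3, 0.3]
gripper_width: 39.9
```

```bash
python3 w.py w2 120
```

```text
6.125 [462.46041201 -59.52646546 226.9680688 ] [ -9.3   7.8 101.9   0.8  70.1 -17. ] [-0.27902269 -1.26620412  0.27937538] 39.885877049983904
jaw 7.370549022068387 down [ 0.007  0.013 -1.   ]
lock_knob 0.85 [360.  58.] [473.1  74.5 174. ] stand [-80.1 133.2]
frame_handle 0.79 [316. 245.] [464.4 -60.5 120. ] stand [-105.9    0.5]
frame_axis 0.76 [440. 248.] [572.  -50.2 120. ] stand [ 2.1 -3. ]
```

View pics/w2.png

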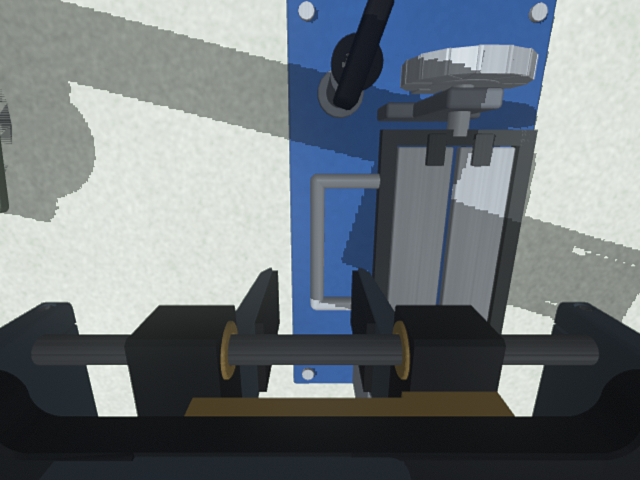

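Request:
drive_tool --pt "-0.7 0.4 0 2 -1 -40 40" --pt "-0.7 0.4 0 2 -1 -80 40" --pt "-0.7 0.4 0 2 -1 -110 40" --pt "-0.7 0.4 0 2 -1 -126 40" --pt "-0.7 0.4 0 2 -1 -126 40" --pt "-0.7 0.4 0 2 -1 -126 5" --pt "-0.7 0.4 0 2 -1 -126 5" --pt "-0.7 0.4 0 2 -1 -126 5" --pt "-0.7 0.4 0 2 -1 -126 5" --grip_force 15

```text
time_s: 7.5
ee_pos: [465.8, -64.0, 101.0]
ee_rot: [-165.7, 89.9, -158.5]
force: [-2.9, -0.9, 5.6]
gripper_width: 11.4
```

Request:
drive_tool --pt "0 0 0 0.4 0 9.6 5" --pt "0 0 0 1.7 0.2 19.1 5" --pt "0 0 0 3.7 0.5 28.5 5" --pt "0 0 0 6.6 0.9 37.6 5" --pt "0 0 0 10.2 1.3 46.5 5" --pt "0 0 0 14.6 1.9 55 5" --pt "0 0 0 19.7 2.6 63.1 5" --pt "0 0 0 25.5 3.3 70.7 5" --pt "0 0 0 31.9 4.1 77.8 5" --pt "0 0 0 31.9 4.1 77.8 5"

```text
time_s: 8.75
ee_pos: [495.4, -60.2, 180.5]
ee_rot: [-173.8, 89.6, -166.6]
force: [-10.4, -2.6, 8.2]
gripper_width: 11.7
```

Request:
drive_tool --pt "0 0 0 5.7 0.7 5.1 5" --pt "0 0 0 13.3 1.7 11 5" --pt "0 0 0 21.2 2.7 16.2 5" --pt "0 0 0 29.8 3.9 20.6 5" --pt "0 0 0 38.5 5 24.3 5" --pt "0 0 0 47.6 6.2 27.2 5" --pt "0 0 0 56.8 7.4 29.2 5" --pt "0 0 0 56.8 7.4 29.2 5"

```text
time_s: 9.75
ee_pos: [554.5, -52.7, 212.8]
ee_rot: [-125.9, 89.9, -118.8]
force: [-2.6, -1.4, 6.7]
gripper_width: 11.7
```

Request:
drive_tool --pt "0 0 0 9.5 1.2 1 5" --pt "0 0 0 19.5 2.5 1 5" --pt "0 0 0 19.5 2.5 1 5" --pt "0 0 0 19.5 2.5 1 5"

```text
time_s: 10.25
ee_pos: [576.4, -49.9, 215.7]
ee_rot: [-22.5, 89.7, -15.4]
force: [3.5, -0.0, 5.2]
gripper_width: 11.3
```

```bash
python3 w.py w3 230; python3 - <<'E'
from h import *
for c in('scene','top'):
    im=grab_frame(c);cv2.imwrite(f'pics/{c}3.png',im[:,:,::-1])
    for l,z in(('lock_knob',174),('frame_handle',230),('frame_axis',120)):
        for q in place_of(c,l)[:1]:
            px=np.array(q['location'])*[640,480];print(c,l,round(q['p'],2),px.round(1),back(cam(c),px,z).round(1))
im=cv2.imread('pics/scene3.png')[150:330,180:420];cv2.imwrite('pics/scene3c.png',cv2.resize(im,None,fx=3.2,fy=3.2,interpolation=cv2.INTER_CUBIC))
E
```

```text
10.25 [576.37598351 -49.94073994 215.6957702 ] [ -6.1  18.4  89.3  -0.1  72.  -13.2] [ 3.54958816 -0.02076619  5.17774988] 11.309274181865922
jaw 7.15279292188736 down [ 0.006 -0.002 -1.   ]
lock_knob 0.79 [157.  38.] [472.8  75.9 174. ] stand [-80.2 134.7]
frame_handle 0.65 [313. 304.] [574.8 -47.  230. ] stand [ 5.3 -0.2]
frame_axis 0.72 [308. 244.] [571.3 -49.6 120. ] stand [ 1.5 -2.3]
scene lock_knob 0.94 [364.4 188.5] [478.3  84.3 174. ]
scene frame_handle 0.84 [292.4 195. ] [569.2 -47.7 230. ]
scene frame_axis 0.58 [290.5 227.2] [577.7 -53.1 120. ]
top lock_knob 0.81 [287.7 272.2] [468.2  72.6 174. ]
top frame_handle 0.71 [345.8 212.5] [578.3 -45.9 230. ]
top frame_axis 0.85 [346.6 226.3] [574.  -55.7 120. ]
```

View pics/scene3c.png

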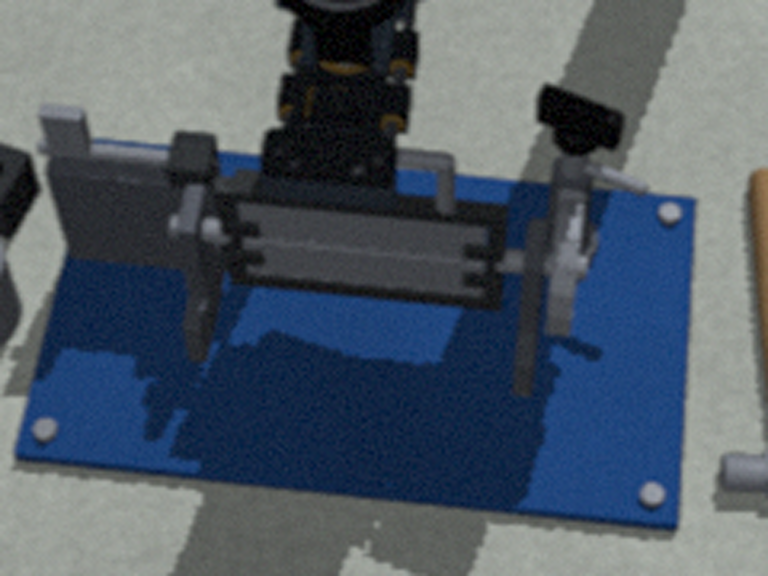

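Request:
drive_tool --pt "0 0 0 0 0 0 40" --pt "0 0 0 0 0 0 40" --pt "0 0 0 0 0 0 40" --pt "0 0 0 0 0 30 40" --pt "0 0 0 0 0 58 40" --pt "0 0 0 -35 20 58 40" --pt "0 0 0 -75 45 58 40" --pt "0 0 0 -104 70 58 40" --pt "0 0 0 -104 80 58 40" --pt "0 0 0 -104 80 58 40"

```text
time_s: 12.15
ee_pos: [472.6, 30.4, 273.7]
ee_rot: [-23.2, 89.6, -16.0]
force: [0.3, -0.7, 0.3]
gripper_width: 39.7
```

```bash
python3 w.py w4 230
```

```text
12.15 [472.60698306  30.35322545 273.7410905 ] [ 2.4  6.9 96.1 -0.1 76.6 -4.8] [ 0.2672675  -0.74109511  0.26492192] 39.71152554786381
jaw 7.216854723607779 down [ 0.006 -0.002 -1.   ]
lock_knob 0.92 [323. 192.] [474.1  74.8 174. ] stand [-79.1 133.4]
frame_axis 0.91 [396. 311.] [572.  -50.5 120. ] stand [ 2.1 -3.3]
```

View pics/w4.png

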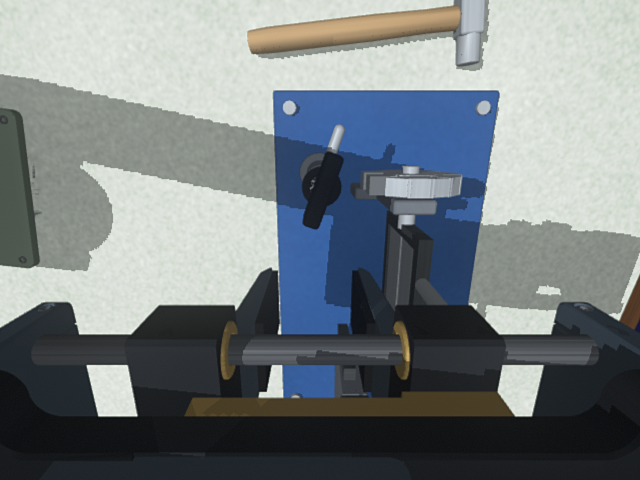

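```bash
python3 - <<'E'
from h import *
C=cam('wrist',state())
p=back(C,(334,154),190);q=back(C,(313,226),190);d=p-q;print(p,q,(p+q)/2,np.hypot(*d[:2]),'dir world',np.degrees(np.arctan2(d[1],d[0])))
E
```

```text
[477.95214733 104.53318099 190.        ] [469.34230892  48.90592968 190.        ] [473.64722813  76.71955534 190.        ] 56.28961188707568 dir world 81.20172517944229
```

Request:
drive_tool --pt "0 0.3 -8 0.5 25 0 45" --pt "0 0.3 -16 0.5 45.3 0 45" --pt "0 0.3 -16 0.5 45.3 -35 45" --pt "0 0.3 -16 0.5 45.3 -70 45" --pt "0 0.3 -16 0.5 45.3 -98 45" --pt "0 0.3 -16 0.5 45.3 -112 45" --pt "0 0.3 -16 0.5 45.3 -112 10" --pt "0 0.3 -16 0.5 45.3 -112 10" --pt "0 0.3 -16 0.5 45.3 -112 10" --pt "0 0.3 -16 0.5 45.3 -112 10" --grip_force 20

```text
time_s: 13.65
ee_pos: [473.0, 74.9, 162.2]
ee_rot: [-97.0, 89.9, -105.9]
force: [-2.9, -0.0, 4.2]
gripper_width: 13.9
```

Request:
drive_tool --pt "0 0 -8 0 0 0 10" --pt "0 0 -16 0 0 0 10" --pt "0 0 -24 0 0 0 10" --pt "0 0 -32 0 0 0 10" --pt "0 0 -40 0 0 0 10" --pt "0 0 -48 0 0 0 10" --pt "0 0 -55 0 0 0 10" --pt "0 0 -62 0 0 0 10" --pt "0 0 -69 0 0 0 10" --pt "0 0 -69 0 0 0 10"

```text
time_s: 14.9
ee_pos: [471.9, 75.8, 162.2]
ee_rot: [-125.3, 89.7, 156.8]
force: [-3.7, 4.7, 0.7]
gripper_width: 13.9
```

```bash
cat > c.py <<'E'
from h import *
s=state();M=rot(s['ee_rot']);print(s['time_s'],s['ee_pos'],'jaw',np.degrees(np.arctan2(M[1,2],M[0,2])),s['force'],s['torque'],s['qpos'],s['gripper_width'])
E
python3 c.py
```

```text
14.9 [471.90114915  75.82110939 162.21990292] jaw -77.90047015269381 [-3.66951441  4.6743856   0.68755482] [ 0.60226669  0.52891797 -0.07311384] [  7.65329204  12.15327148 106.32035973   0.15476454  61.75502767
  85.47995759] 13.946175631816091
```

Request:
drive_tool --pt "0 0 -4 0 0 0 10" --pt "0 0 -8 0 0 0 10" --pt "0 0 -8 0 0 0 10"

```text
time_s: 15.28
ee_pos: [471.6, 76.0, 162.3]
ee_rot: [-120.3, 89.7, 154.0]
force: [-1.6, 2.2, -0.1]
gripper_width: 15.2
```

```bash
python3 c.py
```

```text
15.275 [471.55592565  75.974216   162.25572709] jaw -85.67543738096701 [-1.63444553  2.1583443  -0.07911872] [0.25659638 0.39302075 0.77253149] [  7.66227155  12.12725521 106.34979911   0.17856936  61.75912634
  93.25258315] 15.178465657416881
```

Request:
drive_tool --pt "0 0 0 0 0 0 45" --pt "0 0 0 0 0 0 45" --pt "0 0 0 0 0 0 45" --pt "0 0 0 0 0 40 45" --pt "0 0 0 0 0 80 45" --pt "0 0 0 -30 0 120 45" --pt "0 0 0 -60 0 140 45" --pt "0 0 0 -60 0 140 45" --pt "0 0 0 -60 0 140 45"

```text
time_s: 16.4
ee_pos: [411.9, 75.9, 301.7]
ee_rot: [-119.0, 89.7, 155.3]
force: [0.9, 0.0, 0.7]
gripper_width: 45.0
```

```bash
python3 w.py w5 230; python3 - <<'E'
from h import *
for c in('scene','top'):
    im=grab_frame(c);cv2.imwrite(f'pics/{c}5.png',im[:,:,::-1])
    for l in('hammer','tube','block','bolt_tab'):
        print(c,l,[(np.array(q['location'])*[640,480]).round(1) for q in place_of(c,l)[:1]])
im=cv2.imread('pics/scene5.png')[150:330,130:450];a=cv2.resize(im,(800,450),interpolation=cv2.INTER_CUBIC);cv2.imwrite('pics/scene5c.png',a)
E
```

```text
16.4 [411.87799258  75.89127355 301.71694931] [ 8.7  1.3 98.4  0.2 80.6 94.4] [0.93781628 0.04553599 0.74002868] 44.95153146233605
jaw -85.683522083305 down [-0.005  0.002 -1.   ]
lock_knob 0.84 [318. 166.] [473.4  77.8 174. ] stand [-79.4 136.5]
frame_handle 0.82 [530.  22.] [575.4 -46.6 230. ] stand [5.9 0.1]
frame_axis 0.82 [458.  62.] [574.4 -46.5 120. ] stand [5.  0.3]
scene hammer [array([421.6, 253.4])]
scene tube [array([170.1, 244.8])]
scene block []
scene bolt_tab [array([203. , 190.6])]
top hammer []
top tube [array([455.7, 214.7])]
top block [array([475.4, 255. ])]
top bolt_tab [array([445.1, 228.1])]
```

View pics/w5.png

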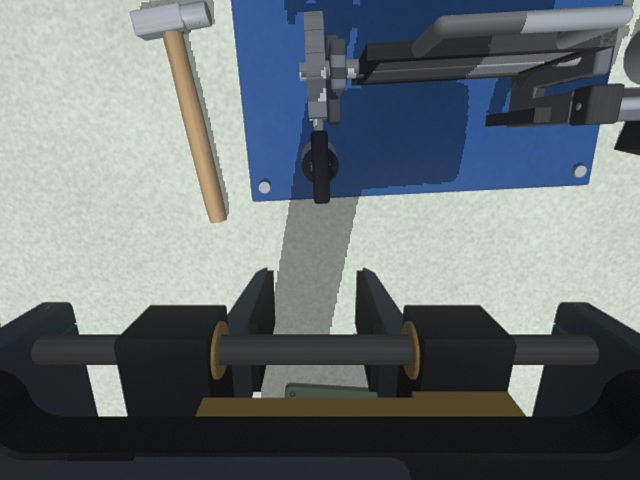

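View pics/scene5c.png

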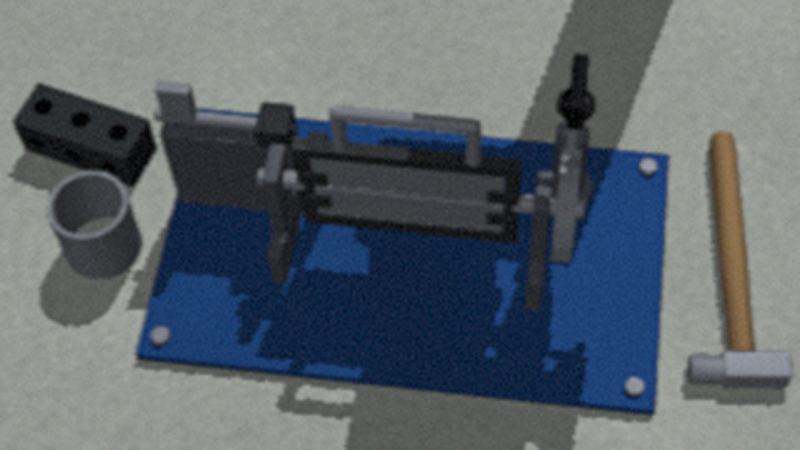

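```bash
python3 - <<'E'
from h import *
C=cam('wrist',state())
p=back(C,(320,133),190);q=back(C,(321,200),190);d=p-q;a=np.degrees(np.arctan2(d[1],d[0]));print(a,1.4-np.radians(a-7.3))
if 1.4-np.radians(a-7.3)>1.34: print(env.job_done())
E
```

```text
5.4934580324168785 1.431530105409782
the job is handed in; nothing more can be done
None
```

The safety bolt is pulled back, the frame stands upright, the lock knob is turned home, and everything is released. I handed the job in at about 17 s of the 58 s allowed.

- **Bolt:** I pulled it until it met its stop: the last 6 mm I asked for gave only 0.2 mm at about 15 N. The last scene picture shows the tab clear at the outer end.
- **Frame:** I lifted it by the bow handle with the gripper pointing down and let go at upright. The handle then measured about 1 mm from straight above the axis, roughly 0.01 rad off upright.
- **Lock knob:** I turned it clockwise until the turning moment rose from 0.07 to 0.77 N m, which I took as the stop. From the last wrist picture the knob reads about 1.43 rad, which is 1.4 within measuring error, and the tongue points straight into the disc's rim.
- **Bystanders:** All three look in place. The network positions I could compare for hammer, pipe and block moved by at most about 3 pixels. It missed the hammer in the last top picture and the block in the last scene picture, so each of those was checked in one camera only.
- **Disagreements:** The position estimates for the stand differed by up to about 5 mm. That caused an 18 N sideways force when I gripped the bolt tab and about 13 N while swinging the frame; both are below the 40 N and 120 N limits.

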